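# Turn a coupling half to its locating pin and press it home

### The arm

A 6-joint arm with a two-finger parallel gripper is mounted at the origin on a cart in front of the work surface, level with it; the furniture and walls round the work are solid. World frame = base frame: x ahead of the robot, y to its left, z up, the work surface at z = 0. Lengths are in m, angles in rad, forces in N, time in s.
With the tool pointing down it reaches from about 0.35 to 0.725 m from the base axis. Payload 4.3 kg.
Tool frame: the origin (TCP) lies midway between the tips of the shut fingers; the grasp point (between the pads) lies 19 mm behind it; z points along the fingers, y is the line along which they close (so a half turn about z gives the same grasp; the last joint's range is limited). The gripper opens to 85 mm and grips with 20 to 120 N. Pads are 22 mm wide; open, the fingers measure 114 mm over their backs; the gripper's body (76 mm by 85 mm) begins 54 mm behind the grasp point. The pads swing forward as they close: fully open they stand 13 mm farther back than shut.
Start: joints at [1.129, 0.377, 0.081, 1.274, 0, 1.46], TCP at [0.187, 0.544, 0.231] pointing down, gripper open.
Joint ranges: [-2.72, 2.72], [-0.84, 1.66], [-1.02, 1.22], [-1.77, 2.12], [-1.37, 1.28], [-3.14, 3.14]. Speed limits (rad/s): [2.57, 2.57, 3.14, 3.14, 3.14, 3.14].

### API

Orientations are given as a unit quaternion [w, x, y, z].
In Python, from rig import env gives the robot as it stands.
- The arm moves only by the tool servo_tool, never from a script. Its argument "motion" is one flat list of numbers, 4 for each row, row after row: the shift along the tool's x, y, z in mm, then the turn about the tool's z in rad. A call has 1 to 20 rows; each row shifts and turns the commanded pose from where the row before left it, along the tool's axes as they then stand; what a row does not reach is not made up. A row lasts 1/8 s, in which the tool goes at most 62.5 mm and 10.7 degrees, less where a joint would pass 70% of its speed; a pose out of reach is approached as far as the arm can. A call is refused whole if a number of a shift passes 62.5 or a number of a turn 0.188, either way. A call with a gripper value outside its range is refused whole. "grip" is the closure, from 0 (fully open) to 1 (shut), set as the call begins (left out, the last holds). The fingers move at their own pace and stop on an object; "force" is the grip in N (left out, the last holds). Time passes only in rows, so rows that do not move let the fingers close. It gives the time, the measured TCP pose, the force, the opening and the grip force at its end, in the units of the state.
- env.observe(): the state, without advancing time (a new reading comes with each control period).
- env.get_image(name): name is "scene" or "top" or "wrist"; returns a dict with "color" (480x640x3 uint8, red, green, blue), "fx", "fy", "cx", "cy" (pixels), "origin" and "rotation" of the camera in the world; the wrist camera has in their place "hand_eye" (4x4, takes a point from camera to tool coordinates, whose origin is the TCP and whose axes are the flange's). Camera axes: x right, y down, z forward; pixel columns grow to the right and rows downward; lengths in m; the calibration is good to about 2 mm. A picture is of the moment at which its call begins: read the wrist's pose just before it. There is no depth.
- env.sign_off(): hands the job in; it is judged then, once.
Trained networks look in the newest picture that a camera, given by its name, has taken for a name from the list of things; names that differ only in an ending like _2 or _b are one class to them, and where a whole thing is asked for, a point or a joint stands for the part that bears it (a point fixed in the world has none). Each returns a list of dicts, best first, with "conf" (0 to 1); they miss things now and then, are a little off and sometimes report something else, mostly with a low value. They report only what shows in the picture. A call takes as long as a camera call. They do not tell look-alikes from the thing itself.
- env.spot_in(camera, query): "location" ([column, row] in pixels, amid what is visible of it).
- env.masks_of(camera, query): "region" (480x640 bool, what is visible of it) and "location" ([column, row] in pixels, amid what is visible of it).
The state is a dict: "time_s": time; "qpos": joint angles; "joint_velocities": joint speeds; "joint_efforts": joint torques, N m; "eef_pos": TCP position; "eef_rot": TCP orientation; "contact_force": force on the tool from outside, world axes, zero at the start; "ft_torque": the same for the moment, N m; "finger_gap": finger opening in m; "finger_force": force on a finger pad.
Only numpy, scipy, OpenCV 4.12 (cv2) and the standard library are available. Lean on these libraries where they do the work, as an engineer would, in place of code of your own. Each camera call takes 0.05 s, during which the arm holds its last target. There are 200 camera calls.

### The job

The notched coupling half sits high on its shaft, with its notch turned away from the locating pin of the flange below. Push it round with a fingertip against one of its raised jaws until the notch stands over the pin, then press it straight down until it is fully home on the flange with the pin in its notch. Never pull it up, and leave the small parts lying around where they are.

Things in the scene. Friction and masses are not known exactly. Their poses are not given: they have to be found in the camera images.
- flange: Dark grey cast-iron round pedestal fixed to the bench, 152 mm across its foot (two bolted ears reach 98 mm from the axis), ending in a flange 144 mm across whose upper face is 50 mm above the bench. Origin at the centre of its underside, on the upright shaft's axis; its x axis points to the pin.
- coupling: Coupling half: bare mid-grey steel disc, 120 mm across, 12 mm thick, on the upright shaft. Origin at the centre of its underside, x axis to its notch. Turns endlessly either way (stiff, 0.06 Nm: stops when no longer pushed) and slides on the shaft (about 9 N to push down; stays where left). Underside 62 mm above the bench at the start, 50 mm when home.
- cap_top (a point): Centre of the flat top of the shallow tapered cap in the middle of the disc, on the turning axis. Cap 42 mm across at its foot, 34 mm at its flat top, 10 mm high above the disc's upper face. 84 mm above the bench at the start; fully home, 12 mm lower, 72 mm.
- notch (a point): Middle of the mouth of the only notch in the disc's rim, 60 mm from the axis, at the height of the disc's upper face (10 mm below cap_top). Notch 14 mm wide at the mouth, 15 mm deep towards the axis, through the whole thickness. Turns and sinks with the disc.
- pin_tip (a point): Top centre of the fixed upright bright locating pin, 10 mm across, chamfered top, 60 mm from the axis, standing 10 mm out of the flange; half of it shows beyond the rim of the disc. Tip 2 mm below the raised disc's underside. Under the notch (2 mm free each side) it lets the disc go down 12 mm; anywhere else the disc stops on it after 2 mm.
- jaw_a (a point): Centre of one of two raised jaws, upright blocks on the disc's upper face, centred 42 mm from the axis: 24 mm long radially, 16 mm thick between the flat side faces, 20 mm tall; this point is 10 mm above the disc's upper face. Seen from above, 90 degrees anticlockwise from the notch.
- jaw_b (a point): Centre of the other jaw, same size, opposite jaw_a: 90 degrees clockwise from the notch.
- carton_fuse: Bystander, loose on the bench beside the pedestal: small yellow carton, 36x52x26 mm; origin at the centre of its underside. Not to be moved.
- steel_nipple: Bystander, loose on the bench beside the pedestal: dark steel threaded hex nipple lying down, 27x60x31 mm; origin at the centre of its underside. Not to be moved.
- brass_nipple: Bystander, loose on the bench beside the pedestal: brass threaded hex nipple lying down, 24x46x27 mm; origin at the centre of its underside. Not to be moved.
- spark_plug_a: Bystander, loose on the bench beside the pedestal: spark plug lying down, 17x66x19 mm; origin at the centre of its underside. Not to be moved.
- bolt_a: Bystander, loose on the bench beside the pedestal: bright bolt with nut lying down, 22x84x26 mm; origin at the centre of its underside. Not to be moved.
- spring_a: Bystander, loose on the bench beside the pedestal: coil spring lying down, 25x65x25 mm; origin at the centre of its underside. Not to be moved.
- race_a: Bystander, loose on the bench beside the pedestal: plain steel bearing cup (ring), 66 mm across, 18 mm high; origin at the centre of its underside. Not to be moved.
There are look-alikes about, which are no part of the job. Of the things that look like the flange, the larger one is meant.

How it is judged:
By the outcome, as a careful person would: the job done as asked, in the order asked, and still so for the second after the job is handed in, with the robot touching nothing.
It also fails if it takes over 58 s, if anything falls off the work surface, if the arm or the gripper's body presses on something with over 40 N, if the wrist force passes 120 N, or if a joint passes its speed limit or range.

## Working session

There is one attempt and no reset: what is moved stays moved. The work goes in short steps, Python scripts to look and compute and a tool call to move; the robot and the scene stay as the last step left them, time stands still between calls to the robot, and variables do not carry over. Pictures are saved under pics/ and viewed, at most 10 in all, crops included, and the job is handed in when it is done.

Besides the shell and the picture viewer there is one more tool, called after "Request:" as name(argument=value, ...), one argument or row to a line, values as JSON. servo_tool: Moves the arm, as the interface text tells. Its arguments: {"type":"object","properties":{"motion":{"type":"array"},"grip":{"type":"number"},"force":{"type":"number"}},"required":["motion"]}

```bash
mkdir -p pics; cat > h.py <<'E'
from rig import env
import numpy as np, cv2
from scipy.spatial.transform import Rotation as R
def cam(name):
    s=env.observe(); im=env.get_image(name)
    if 'hand_eye' in im:
        T=np.eye(4); q=s['eef_rot']; T[:3,:3]=R.from_quat([q[1],q[2],q[3],q[0]]).as_matrix(); T[:3,3]=s['eef_pos']
        C=T@np.array(im['hand_eye']); im['origin']=C[:3,3]; im['rotation']=C[:3,:3]
    return im
def w(im,p,z):
    d=np.array(im['rotation'])@np.array([(p[0]-im['cx'])/im['fx'],(p[1]-im['cy'])/im['fy'],1]); o=np.array(im['origin'])
    return o+d*(z-o[2])/d[2]
def px(im,P):
    c=np.array(im['rotation']).T@(np.array(P)-np.array(im['origin'])); return [im['fx']*c[0]/c[2]+im['cx'],im['fy']*c[1]/c[2]+im['cy']]
def save(im,n,crop=None,s=1):
    a=im['color'][:,:,::-1]
    if crop: a=a[crop[1]:crop[3],crop[0]:crop[2]]
    cv2.imwrite('pics/'+n,cv2.resize(a,None,fx=s,fy=s,interpolation=cv2.INTER_CUBIC))
E
python3 - <<'E'
from h import *
for c in ['scene','top']:
    im=cam(c); save(im,c+'0.png')
    print(c,np.round(im['origin'],3))
    for q,z in [('flange',.05),('coupling',.074),('cap_top',.084),('notch',.074),('pin_tip',.06),('jaw_a',.084)]:
        for r in env.spot_in(c,q): print(q,round(r['conf'],2),np.round(r['location']),np.round(w(im,r['location'],z),3))
print(env.observe())
E
```

```text
scene [-0.077 -0.34   0.662]Traceback (most recent call last):
  File "<stdin>", line 6, in <module>
  File "h.py", line 11, in w
    d=np.array(im['rotation'])@np.array([(p[0]-im['cx'])/im['fx'],(p[1]-im['cy'])/im['fy'],1]); o=np.array(im['origin'])
      ~~~~~~~~~~~~~~~~~~~~~~~~^~~~~~~~~~~~~~~~~~~~~~~~~~~~~~~~~~~~~~~~~~~~~~~~~~~~~~~~~~~~~~~~
ValueError: matmul: Input operand 1 has a mismatch in its core dimension 0, with gufunc signature (n?,k),(k,m?)->(n?,m?) (size 3 is different from 4)
```

View pics/scene0.png

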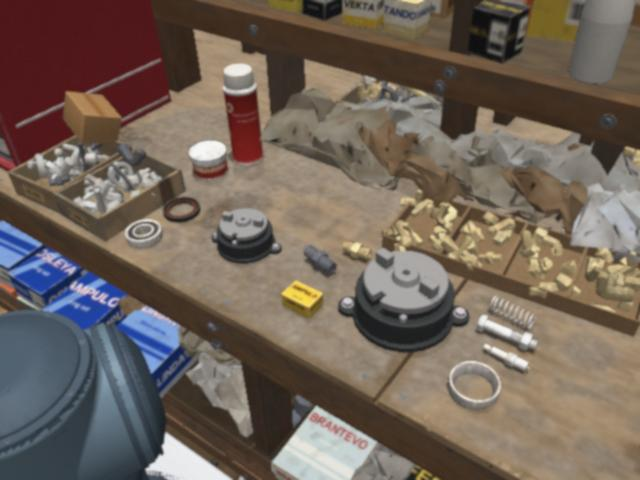

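The scene picture shows two candidates: the large flange with coupling at about (405,290), and a small look-alike at (244,232). I choose the larger one. The camera rotation comes as a quaternion, so I'm fixing the helper.

```bash
python3 - <<'E'
s=open('h.py').read()
s=s.replace("    return im\n","    elif np.size(im['rotation'])==4: q=im['rotation']; im['rotation']=R.from_quat([q[1],q[2],q[3],q[0]]).as_matrix()\n    return im\n",1)
open('h.py','w').write(s)
E
python3 - <<'E'
from h import *
for c in ['scene','top']:
    im=cam(c); save(im,c+'0.png')
    print(c,np.round(im['origin'],3))
    for q,z in [('flange',.05),('coupling',.074),('cap_top',.084),('notch',.074),('pin_tip',.06),('jaw_a',.084)]:
        for r in env.spot_in(c,q): print(q,round(r['conf'],2),np.round(r['location']),np.round(w(im,r['location'],z),3))
    if c=='top':
        p=px(im,[.6,-.05,.07]); save(im,'top0.png')
print(env.observe())
E
```

```text
scene [-0.077 -0.34   0.662]
flange 0.63 [244. 238.] [0.454 0.212 0.05 ]
flange 0.56 [405. 303.] [ 0.47  -0.076  0.05 ]
coupling 0.97 [401. 280.] [ 0.486 -0.059  0.074]
coupling 0.88 [245. 226.] [0.457 0.208 0.074]
cap_top 0.92 [245. 225.] [0.448 0.2   0.084]
cap_top 0.79 [406. 282.] [ 0.477 -0.072  0.084]
cap_top 0.36 [318. 258.] [0.449 0.059 0.084]
cap_top 0.16 [404. 305.] [ 0.436 -0.091  0.084]
notch 0.69 [243. 223.] [0.459 0.216 0.074]
notch 0.62 [406. 282.] [ 0.485 -0.067  0.074]
pin_tip 0.69 [401. 284.] [ 0.492 -0.057  0.06 ]
pin_tip 0.68 [407. 304.] [ 0.461 -0.083  0.06 ]
pin_tip 0.4 [403. 316.] [ 0.438 -0.09   0.06 ]
jaw_a 0.74 [403. 284.] [ 0.472 -0.07   0.084]
jaw_a 0.66 [243. 223.] [0.451 0.207 0.084]
top [0.343 0.041 0.902]
flange 0.81 [379. 240.] [ 0.48  -0.062  0.05 ]
flange 0.58 [223. 245.] [0.474 0.237 0.05 ]
coupling 0.8 [380. 235.] [ 0.486 -0.061  0.074]
coupling 0.77 [222. 240.] [0.48  0.233 0.074]
cap_top 0.86 [382. 231.] [ 0.491 -0.065  0.084]
cap_top 0.57 [220. 244.] [0.471 0.234 0.084]
notch 0.94 [223. 242.] [0.477 0.231 0.074]
notch 0.69 [316. 202.] [0.551 0.0
[... 153 characters left out ...]
': 0.8, 'qpos': array([ 1.12870781e+00,  3.77235565e-01,  8.10381677e-02,  1.27438292e+00,
       -1.50682674e-05,  1.46047780e+00]), 'joint_velocities': array([-0.00050719,  0.0004939 , -0.00039546,  0.00050686,  0.00167904,
        0.00167446]), 'joint_efforts': array([ 1.70863023e-03, -4.63458610e+01,  2.70141900e+01, -1.53328283e-04,
        8.02372756e-05, -9.10962484e-06]), 'eef_pos': array([0.1873236 , 0.54369882, 0.23138101]), 'eef_rot': array([3.67018464e-05, 1.65125242e-01, 9.86272601e-01, 1.01855938e-04]), 'contact_force': array([-0.24005883,  0.52711436,  0.23872911]), 'ft_torque': array([0.02447588, 0.02120377, 0.00168453]), 'finger_force': 0.0, 'finger_gap': 0.0852806374301337}
```

View pics/top0.png

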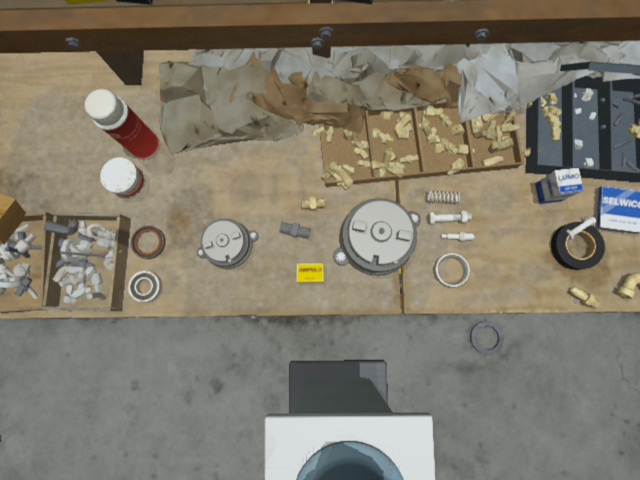

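The top picture shows the target at (381,233) with its notch near (376,261) facing the robot, and the look-alike at (223,242). Now one close crop of both views.

```bash
python3 - <<'E'
from h import *
a=cv2.imread('pics/top0.png')[185:285,325:435]; b=cv2.imread('pics/scene0.png')[240:350,335:475]
f=lambda x:cv2.resize(x,(400,int(400*x.shape[0]/x.shape[1])),interpolation=cv2.INTER_CUBIC)
a,b=f(a),f(b);h=min(len(a),len(b))
cv2.imwrite('pics/c1.png',np.hstack([a[:h],b[:h]]))
im=cam('top')
for P in [[.487,-.065,.084],[.48,-.065,.05]]: print(px(im,P))
im=cam('scene'); print(px(im,[.487,-.065,.084]))
E
```

```text
[np.float64(382.23446625685045), np.float64(233.5421683978885)]
[np.float64(380.15494217965164), np.float64(240.23665198151247)]
[np.float64(405.591241575544), np.float64(275.8223707790459)]
```

View pics/c1.png

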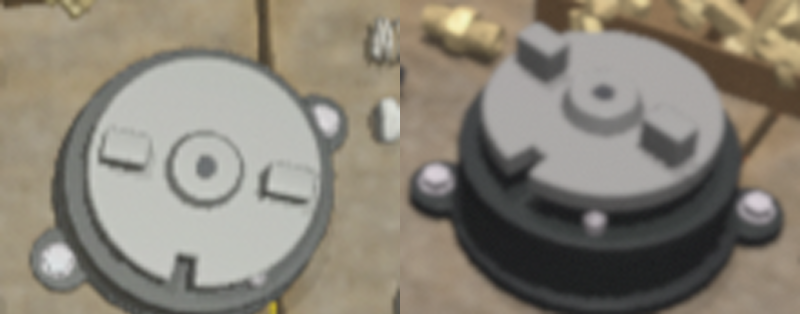

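The crop confirms the choice. The bright pin shows in front of the flange (scene ≈(403,317), top ≈(396,262)). The notch is at top ≈(376,261), so about 40° anticlockwise is needed, pushing the right-hand jaw (jaw_a).

```bash
cat > geo.py <<'E'
from h import *
E
python3 - <<'E'
from h import *
t=cam('top'); s=cam('scene')
c1=w(t,[381.4,230.9],.084); c2=w(s,[406,272.2],.084); print(c1,c2)
for n,p,q,z in [('notch',[375.9,260.6],None,.074),('pin',[396,262],[403.3,317],.06),('jawR',[404.5,232.3],None,.094),('jawL',[359.5,225],None,.094)]:
    for im,p_,c in ((t,p,c1),(s,q,c2)):
        if p_ is None: continue
        d=(w(im,p_,z)-c)[:2]; print(n,d,np.linalg.norm(d),np.degrees(np.arctan2(d[1],d[0])))
o=env.observe(); q=o['eef_rot']; M=R.from_quat([q[1],q[2],q[3],q[0]]).as_matrix()
print(M.T@(np.array([c1[0],c1[1],.22])-o['eef_pos'])*1000)
E
```

```text
[ 0.49197159 -0.06363434  0.084     ] [ 0.49389538 -0.06177474  0.084     ]
notch [-0.05382088  0.01075861] 0.054885657187466956 168.6957628405695
pin [-0.055318  -0.0283849] 0.062175427629652676 -152.83662912637038
pin [-0.05699128 -0.02967581] 0.06425465076946338 -152.49364762983157
jawR [-0.00496867 -0.04057576] 0.04087884826063714 -96.98134207950011
jawL [0.00968605 0.04086341] 0.041995693528101286 76.6650137549842
[-485.88925938 -474.95905301   11.26218775]
```

Request:
servo_tool(
  motion=[-30,-30,0,0,-30,-30,0,0,-30,-30,0,0,-30,-30,0,0,-30,-30,0,0,-30,-30,0,0,-30,-30,0,0,-30,-30,0,0,-30,-30,0,0,-30,-30,0,0,-30,-30,0,0,-30,-30,0,0,-30,-30,0,0,-30,-30,0,0,-30,-30,0,0,-30,-25,0,0,0,0,0,0,0,0,0,0],
  grip=1,
)

```text
time_s: 3.25
eef_pos: [0.486, -0.0615, 0.2312]
eef_rot: [-0.0, 0.165, 0.986, 0.0]
contact_force: [-0.5, 0.2, -0.3]
finger_gap: -0.0002
finger_force: 0.0
```

```bash
python3 - <<'E'
from h import *
im=cam('wrist'); save(im,'w1.png'); print(im['origin'],env.observe()['eef_pos'])
c=np.array([.493,-.063,.084]); print('c',px(im,c))
for n,r,a,z in [('notch',.06,169,.074),('pin',.06,207.3,.06),('jawa',.042,259,.094),('jawb',.042,79,.094)]:
    a=np.radians(a); print(n,px(im,[c[0]+r*np.cos(a),c[1]+r*np.sin(a),z]))
for q,z in [('coupling',.074),('cap_top',.084),('notch',.074),('pin_tip',.06),('jaw_a',.084)]:
    for r in env.spot_in('wrist',q): print(q,round(r['conf'],2),np.round(r['location']),np.round(w(im,r['location'],z),3))
E
```

```text
[ 0.41078134 -0.03586043  0.37333189] [ 0.48583215 -0.06108524  0.23125045]
c [np.float64(323.6943204664292), np.float64(230.54829391862282)]
notch [np.float64(313.17055469021744), np.float64(154.52177012698064)]
pin [np.float64(271.87463410592403), np.float64(174.84963182891465)]
jawa [np.float64(271.0271967882592), np.float64(241.24301355875667)]
jawb [np.float64(377.1011911484874), np.float64(227.07659407134176)]
coupling 0.96 [630. 101.] [0.474 0.188 0.074]
coupling 0.72 [324. 212.] [ 0.48  -0.059  0.074]
coupling 0.55 [324. 222.] [ 0.489 -0.062  0.074]
cap_top 0.67 [631. 101.] [0.472 0.181 0.084]
cap_top 0.64 [324. 220.] [ 0.485 -0.06   0.084]
notch 0.93 [626. 101.] [0.474 0.185 0.074]
notch 0.92 [320. 221.] [ 0.487 -0.064  0.074]
pin_tip 0.63 [266. 172.] [ 0.436 -0.094  0.06 ]
pin_tip 0.46 [635.  53.] [0.444 0.204 0.06 ]
pin_tip 0.42 [223. 316.] [ 0.548 -0.183  0.06 ]
jaw_a 0.66 [321. 223.] [ 0.486 -0.063  0.084]
jaw_a 0.56 [627. 102.] [0.472 0.178 0.084]
```

View pics/w1.png

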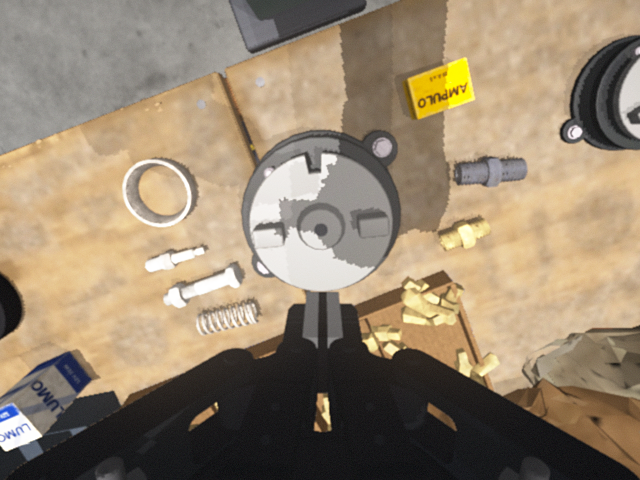

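The wrist picture shows the target's hub at (321,229), notch mouth at (314,153), pin at (269,172) and jaw_a at (268,236). These agree within 2 mm with the estimate (axis about (0.4915, −0.065), notch 169°, pin 207°). Next I lower the shut fingertips behind jaw_a.

Request:
servo_tool(
  motion=[0,0,0,-0.14,11,-22,0,0,11,-23,0,0,0,0,25,0,0,0,25,0,0,0,25,0,0,0,25,0,0,0,20,0,0,0,15,0,0,0,14,0,0,0,0,0,0,0,0,0],
)

```text
time_s: 5.05
eef_pos: [0.4566, -0.1018, 0.0827]
eef_rot: [0.0, 0.096, 0.995, -0.0]
contact_force: [0.2, 0.5, -0.0]
finger_gap: -0.0
finger_force: 0.0
```

```bash
python3 - <<'E'
from h import *
s=cam('scene'); save(s,'s2.png',(335,190,475,350),4); print(env.observe()['contact_force'])
E
```

```text
[ 0.52824793  0.09131195 -0.0887668 ]
```

View pics/s2.png

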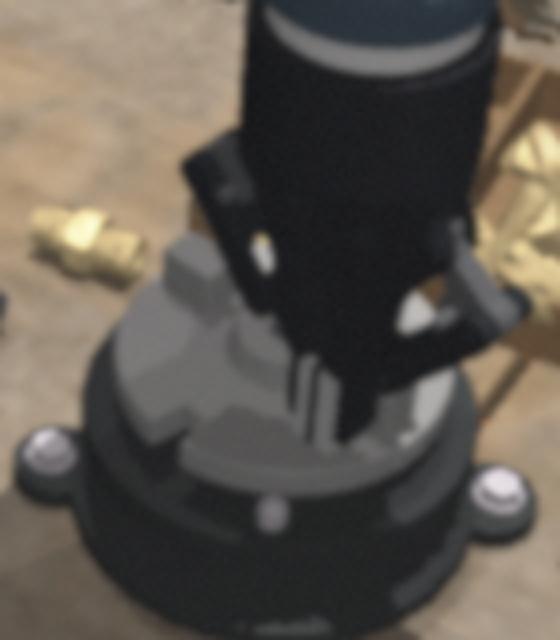

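The fingertips stand clear of the disc behind jaw_a. Now I push on an arc of about 32°, then look.

Request:
servo_tool(
  motion=[-5,0,0,0,-4,0,0,0,-3.3,-1.4,0,-0.08,-3.3,-1.4,0,-0.08,-3.3,-1.4,0,-0.08,-3.3,-1.4,0,-0.08,-3.3,-1.4,0,-0.08,-3.3,-1.4,0,-0.08,-3.3,-1.4,0,-0.08,0,0,0,0,0,0,0,0],
)

```text
time_s: 6.48
eef_pos: [0.4886, -0.1121, 0.0824]
eef_rot: [0.0, -0.183, 0.983, 0.0]
contact_force: [-0.9, -0.3, -0.5]
finger_gap: 0.0002
finger_force: 0.0
```

```bash
python3 - <<'E'
from h import *
im=cam('wrist'); a=im['color'][:,:,::-1]
p=np.array(px(im,[.4915,-.065,.08])).astype(int); print(p,im['origin'],env.observe()['contact_force'])
s=cam('scene'); b=s['color'][240:350,335:475,::-1]
x0,y0=max(p[0]-110,0),max(p[1]-160,0); crop=a[y0:y0+220,x0:x0+220]; print(x0,y0)
f=lambda x:cv2.resize(x,(400,400),interpolation=cv2.INTER_CUBIC)
cv2.imwrite('pics/w3.png',np.hstack([f(crop),f(b)]))
E
```

```text
[416 349] [ 0.41418169 -0.14007759  0.22442209] [ 0.79728655 -0.05252068 -0.14349731]
306 189
```

View pics/w3.png

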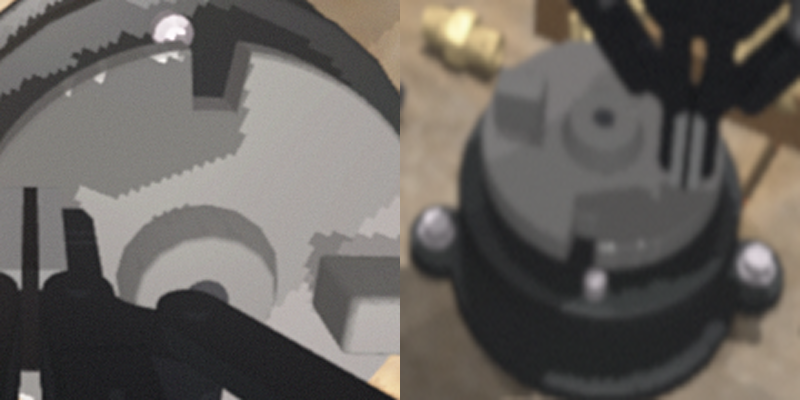

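The wrist crop shows the notch just right of the pin: pin at crop (174,30), notch mouth centre at about (221,47), hub hole at about (210,295). A few more degrees anticlockwise are needed.

```bash
python3 - <<'E'
from h import *
im=cam('wrist'); f=lambda x,y:[306+x*.55,189+y*.55]
c=w(im,f(210,293),.084); print('hub',c)
P=lambda x,y,z:w(im,f(x,y),z)
for cc in (c,np.array([.4915,-.065,0])):
  for n,q in [('pin',P(174,31,.06)),('nL',P(193,48,.074)),('nR',P(250,50,.074)),('iL',P(193,108,.074)),('iR',P(238,108,.074))]:
    d=(q-cc)[:2]; print(n,np.round(np.linalg.norm(d),4),np.round(np.degrees(np.arctan2(d[1],d[0]))%360,1))
print(env.observe()['eef_pos'])
for r in env.masks_of('wrist','pin_tip')[:2]: print(r['conf'],r['location'],r['region'].sum())
E
```

```text
hub [ 0.48867877 -0.06486848  0.084     ]
pin 0.0595 208.5
nL 0.0586 207.1
nR 0.0582 194.2
iL 0.044 207.7
iR 0.0441 193.9
pin 0.0619 207.2
nL 0.061 205.8
nR 0.0609 193.5
iL 0.0465 205.9
iR 0.0468 192.9
[ 0.48837776 -0.11199867  0.08235345]
0.6 [397.5, 207.2] 360
```

Request:
servo_tool(
  motion=[-2.9,-1.1,0,-0.068,-2.9,-1.1,0,-0.067,0,0,0,0,0,0,0,0],
)

```text
time_s: 7.18
eef_pos: [0.4944, -0.1118, 0.0823]
eef_rot: [0.0, -0.248, 0.969, 0.0]
contact_force: [0.1, -0.2, -0.2]
finger_gap: 0.0005
finger_force: 0.2
```

```bash
python3 - <<'E'
from h import *
im=cam('wrist'); a=im['color'][:,:,::-1]
p=np.array(px(im,[.489,-.065,.08])).astype(int); print(env.observe()['contact_force'])
x0,y0=max(p[0]-110,0),max(p[1]-160,0); crop=a[y0:y0+220,x0:x0+220]; print(x0,y0)
cv2.imwrite('pics/w4.png',cv2.resize(crop,(600,600),interpolation=cv2.INTER_CUBIC))
E
```

```text
[-0.23112371 -0.36999233 -0.26421184]
308 186
```

View pics/w4.png

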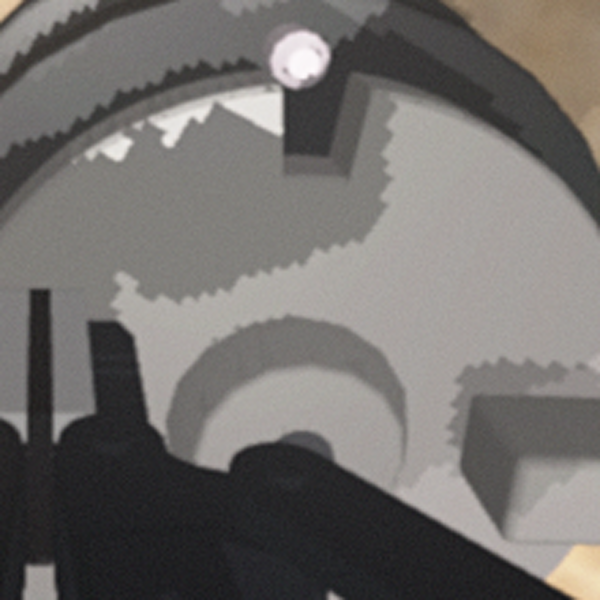

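The pin is at crop (299,58). The notch's upper-face corners are at about (283,86), (370,86), (285,175) and (350,177), so I compute the remaining angle from these.

```bash
python3 - <<'E'
from h import *
im=cam('wrist'); P=lambda x,y,z:w(im,[308+x/2.727,186+y/2.727],z)
c=w(im,[308+305/2.727,186+450/2.727],.084); print('hub',c)
for cc in (c,np.array([.489,-.065,0])):
  for n,q in [('pin',P(299,59,.06)),('nL',P(283,88,.074)),('nR',P(370,84,.074)),('iL',P(285,175,.074)),('iR',P(350,177,.074)),('jbL',P(518,458,.094))]:
    d=(q-cc)[:2]; print(n,np.round(np.linalg.norm(d),4),np.round(np.degrees(np.arctan2(d[1],d[0]))%360,1))
E
```

```text
hub [ 0.4890109  -0.06528625  0.084     ]
pin 0.0587 208.6
nL 0.0577 214.3
nR 0.0586 201.2
iL 0.0435 214.3
iR 0.0434 200.8
jbL 0.0294 129.7
pin 0.0588 208.8
nL 0.0578 214.5
nR 0.0586 201.5
iL 0.0437 214.6
iR 0.0435 201.1
jbL 0.0292 130.0
```

Notch is at 207.8° and pin at about 208.7°. One tiny nudge, then back off, lift clear and go over the cap.

Request:
servo_tool(
  motion=[-0.7,-0.3,0,-0.015,0,0,0,0,3,0,0,0,3,0,0,0,0,0,-15,0,0,0,-15,0,-12,21,0,0,-12,22,0,0,0,0,0,0,0,0,12,0,0,0,10,0,0,0,0,0],
)

```text
time_s: 8.78
eef_pos: [0.4884, -0.0657, 0.0889]
eef_rot: [-0.001, -0.256, 0.967, 0.001]
contact_force: [-0.5, -0.1, -0.8]
finger_gap: 0.0002
finger_force: 0.0
```

Request:
servo_tool(
  motion=[0,0,2,0,0,0,2,0,0,0,2,0,0,0,2,0,0,0,2,0,0,0,1,0,0,0,0,0],
)

```text
time_s: 9.65
eef_pos: [0.4898, -0.0655, 0.0802]
eef_rot: [0.0, -0.256, 0.967, -0.0]
contact_force: [-2.1, 0.8, 7.2]
finger_gap: -0.0001
finger_force: 3.7
```

Request:
servo_tool(
  motion=[0,0,2,0,0,0,2,0,0,0,2,0,0,0,1,0,0,0,0,0],
)

```text
time_s: 10.28
eef_pos: [0.4898, -0.0655, 0.0733]
eef_rot: [0.0, -0.256, 0.967, -0.0]
contact_force: [-2.6, -0.0, 8.4]
finger_gap: 0.0003
finger_force: 3.8
```

Sliding freely with the pin in the notch; now to the stop.

Request:
servo_tool(
  motion=[0,0,1,0,0,0,1,0,0,0,1,0,0,0,0,0,0,0,0,0],
)

```text
time_s: 10.9
eef_pos: [0.4899, -0.0655, 0.0719]
eef_rot: [0.001, -0.256, 0.967, -0.001]
contact_force: [-7.6, 1.6, 21.5]
finger_gap: -0.0002
finger_force: 10.7
```

Stopped at 72 mm with the force rising, so it is home. A slight extra press, then lift away and look.

Request:
servo_tool(
  motion=[0,0,0.6,0,0,0,0,0,0,0,-3,0,0,0,-10,0,0,0,-25,0,0,0,-40,0,0,0,-40,0,20,0,-20,0,0,0,0,0],
)

```text
time_s: 12.02
eef_pos: [0.4729, -0.0759, 0.2085]
eef_rot: [0.001, -0.256, 0.967, -0.001]
contact_force: [0.7, 0.0, -0.9]
finger_gap: 0.0001
finger_force: 0.0
```

```bash
python3 - <<'E'
from h import *
s=cam('scene'); b=s['color'][240:350,335:475,::-1]; im=cam('wrist'); a=im['color'][:,:,::-1]
p=np.array(px(im,[.489,-.065,.07])).astype(int); x0,y0=max(p[0]-110,0),max(p[1]-130,0)
f=lambda x:cv2.resize(x,(400,400),interpolation=cv2.INTER_CUBIC)
cv2.imwrite('pics/f.png',np.hstack([f(a[y0:y0+220,x0:x0+220]),f(b)]))
E
```

```text
(no output)
```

View pics/f.png

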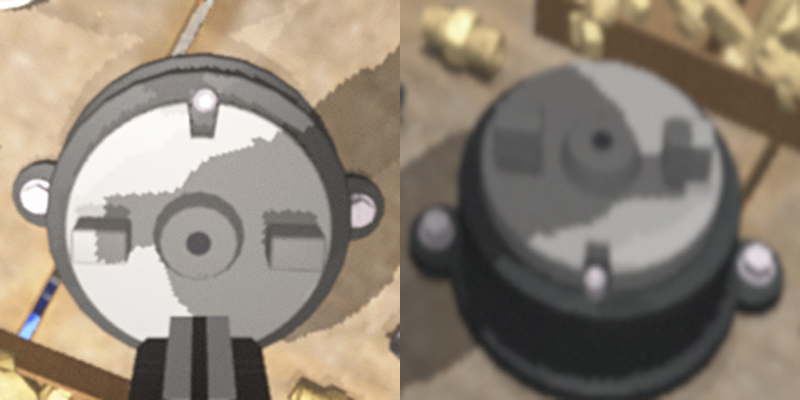

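The pin stands in the notch (crop (204,103) and (597,280)) and the disc sits flat on the flange with no gap. Handing in.

```bash
python3 -c "
from rig import env
print(env.sign_off())"
```

```text
the job is handed in; nothing more can be done
None
```

The coupling half was turned about 39° anticlockwise by jaw_a, then pressed straight down until it was fully home with the pin in its notch; the job was handed in after about 12 s, with nothing else touched.

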